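# Lock a stack of parts trays with its rod

## Task

Lock the stack of three small-parts trays: take the square-headed lock rod out of the wooden stand and thread it down through the corner holes of all three trays into the socket of the rack underneath, until its collar sits flat on the top tray, then let go. The trays under the top one have shifted by some millimetres, so feel for each hole and ease the rod in gently, never leaning on the stack with more than about 3 kg; leave the other pins and everything else on the bench where they are.

Things in the scene. Friction and masses are not known exactly. Their poses are not given: they have to be found in the camera images.
- socket (a point): Centre of the mouth of the rack's socket: a vertical through hole, 15 mm across, on the upper face of the base block, axes as the block's. Three trays lie on it: joints between them 28 and 56 mm above this point, top at 84 mm. Each tray is shifted on its own, so its hole is up to 5.6 mm off this axis in x and 5 mm in y; the two lower holes are hidden and unmeasured.
- top_bore (a point): Centre of the mouth of the top tray's hole (level with its rim). Each of the three white open trays, 130 x 100 x 28 mm, loose, 0.13 to 0.25 kg, has in one corner a solid 36 mm square boss as tall as the tray, with a vertical 15 mm through hole. x, y along the tray's long and short sides. The trays slide when pushed sideways with 1 to 6 N.
- rod_head (a point): Centre of the square head of the lock rod: aluminium, 22 x 22 mm, 32 mm high, faces along x and y, z up the rod. Under it a round collar 30 mm across, 4 mm thick (underside 20 mm below this point), then a round steel shank 12 mm thick, 102 mm long, its end bevelled to 9 mm across over 2 mm. 0.16 kg. Starts upright in any of the stand's three holes.
- rod_tip (a point): Centre of the lower end face of the lock rod, 122 mm below the centre of its head. With the collar on the top tray this point is 18 mm below the socket's mouth.
- stand: Wooden stand, fixed, 60 x 210 x 50 mm, origin at the centre of its underside, long along y. Three vertical holes 13.5 mm across and 45 mm deep at y = -70, 0 and 70 mm, each holding one pin upright.
- round_pin_mid (a point): Middle of another pin in the stand, 90 mm long, with a low round head 24 mm across; leave it.
- punch_mid (a point): Middle of a punch with a round black handle 24 mm across, 138 mm long, in the stand; leave it.
- screwdriver_grip (a point): Handle of a screwdriver lying on the bench; leave it.
- jar_mid (a point): Middle of an amber glass jar, 44 mm across, 60 mm tall; leave it.
- bottle_mid (a point): Middle of a clear bottle with a white cap, 48 mm across, 100 mm tall; leave it.
- rod: The lock rod itself (see its head and end); origin at the lower end face, z up the rod.
- rack: Fixed tray rack: grey base block 180 x 150 x 24 mm (x, y, z), origin at the centre of its underside on the table, its socket at x -47, y -32 mm. Six thin steel posts (6 mm thick, tops 88 mm above the table) stand round the stack of trays with about 8 mm of room.
There are look-alikes about, which are no part of the job. Leave any yellow look-alike of the rod alone. Leave any orange or pink look-alike of the rack alone.

How it is judged:
By the outcome, as a careful person would: the job done as asked, in the order asked, and still so for the second after the job is handed in, with the robot touching nothing.
It also fails if it takes over 72 s, if anything falls off the work surface, if the arm or the gripper's body presses on something with over 40 N, if the wrist force passes 120 N, or if a joint passes its speed limit or range.

## Robot

A 6-joint arm with a two-finger parallel gripper is mounted at the origin on the work surface. World frame = base frame: x ahead of the robot, y to its left, z up, the work surface at z = 0. Lengths are in m, angles in rad, forces in N, time in s.
With the tool pointing down it reaches from about 0.25 to 0.725 m from the base axis. Payload 9.7 kg.
Tool frame: the origin (TCP) lies at the very end of the fingers, on their centre line; the grasp point (between the pads) lies 19 mm behind it (r.grasp_offset is the distance from the TCP to the grasp point, in m); y points along the fingers, x is the direction in which the jaws open and shut, and the axes are right-handed (so a half turn about y gives the same grasp; the last joint's range is limited). The gripper opens to 85 mm and grips with 20 to 120 N. Pads are 22 mm wide; open, the fingers measure 114 mm over their backs; the gripper's body (76 mm by 85 mm) begins 54 mm behind the grasp point. The pads swing forward as they close: fully open they stand 13 mm farther back than shut.
Start: joints at [-1.109, 0.087, 0.176, 1.66, 0, 1.571], TCP at [0.245, -0.492, 0.231] pointing down, gripper open.
Joint ranges: [-3.13, 3.13], [-0.85, 1.81], [-1.15, 1.24], [-2.2, 2.28], [-1.44, 1.52], [-3.14, 3.14]. Speed limits (rad/s): [2.22, 2.22, 2.57, 3.14, 3.14, 3.14].

## Interface

Orientations are given as a unit quaternion [w, x, y, z].
In Python, from station import r, read_camera, camera_info, hand_in gives the robot as it stands.
- The arm moves only by the shell command python3 -m jog 'ROWS'. ROWS is JSON, a list of rows, each a list of 7 numbers: the opening, from -1 (shut) to 1 (fully open), so that 0 is half open, then the shift along the world's x, y, z in m, then the turn, a rotation vector about the world's x, y, z in degrees. A call has 1 to 20 rows; each row shifts and turns the commanded pose from where the row before left it; what a row does not reach is not made up. A row lasts 1/8 s, in which the tool goes at most 62.5 mm and 10.7 degrees, less where a joint would pass 70% of its speed; a pose out of reach is approached as far as the arm can. A call is refused whole if a number of a shift passes 0.0625 or a number of a turn 10.7, either way. A call with a gripper value outside its range is refused whole. The fingers move at their own pace and stop on an object; the grip force is fixed at half the most. Time passes only in rows, so rows that do not move let the fingers close. It gives the time, the measured TCP pose, the force and the opening at its end, in the units of the state.
- r.sense(): the state, without advancing time (a new reading comes with each control period).
- read_camera(name): name is "side" or "top" or "wrist"; returns the picture (420x560x3 uint8, blue, green, red); there is no depth.
- camera_info(name): a dict with "vfov" (degrees; the focal length in pixels is half the picture's height over the tangent of half this angle, whatever the lens; pixels are square), "cx", "cy" (the principal point, pixels), "view" (4x4, takes a point from world to camera coordinates). Camera axes: x right, y up, looking along -z (the intrinsics and any distortion apply to the point x, -y, -z); pixel columns grow to the right and rows downward; lengths in m; the calibration is good to about 2 mm. The wrist camera is an equidistant fisheye: a pixel r from the principal point sees the ray r / f radians off the axis. A picture is of the moment at which its call begins: read the wrist's pose just before it. camera_info takes no time and is no camera call; for the wrist camera it gives the pose at the moment of the call.
- hand_in(): hands the job in, once; it reports no verdict.
The state is a dict: "time_s": time; "joint_pos": joint angles; "joint_vel": joint speeds; "joint_torque": joint torques, N m; "tcp_pos": TCP position; "tool_rot": TCP orientation; "ft_force": force on the tool from outside, world axes, zero at the start; "ft_torque": the same for the moment, N m; "gripper_width": finger opening in m.
Only numpy, scipy, OpenCV 4.12 (cv2) and the standard library are available. Lean on these libraries where they do the work, as an engineer would, in place of code of your own. Each camera call takes 0.05 s, during which the arm holds its last target.

## Working session

There is one attempt and no reset: what is moved stays moved. The work goes in short steps, Python scripts to look and compute and a shell command to move; the robot and the scene stay as the last step left them, time stands still between calls to the robot, and variables do not carry over. Pictures are saved under pics/ and viewed, and the job is handed in when it is done.

```bash
ls; mkdir -p pics
python3 - <<'E'
from station import r, read_camera, camera_info
import cv2,numpy as np
s=r.sense(); print(s['time_s'],s['tcp_pos'],s['tool_rot'],s['ft_force'],r.grasp_offset)
for n in ['side','top','wrist']:
    i=camera_info(n); print(n,i['vfov'],i['cx'],i['cy'],np.round(i['view'],4).tolist(), [k for k in i])
    cv2.imwrite(f'pics/{n}0.png',read_camera(n))
E
```

```text
pics
0.0 [ 0.24497258 -0.49216818  0.23057129] [ 0.60141623 -0.60092015  0.37268915 -0.3718821 ] [-0.77107337  0.17671833  0.14118128] 0.0187
side 45.36039382926033 279.18722797591914 214.07484519971948 [[0.9691, -0.2457, -0.022, -0.4967], [0.1664, 0.5856, 0.7933, -0.1482], [-0.1821, -0.7725, 0.6084, -1.2933], [0.0, 0.0, 0.0, 1.0]] ['vfov', 'cx', 'cy', 'view']
top 51.03732208957785 272.1197086820244 214.2998772994001 [[-0.0259, -0.9996, -0.0103, -0.0197], [0.9949, -0.0268, 0.0967, -0.5327], [-0.097, -0.0078, 0.9953, -1.2814], [0.0, 0.0, 0.0, 1.0]] ['vfov', 'cx', 'cy', 'view']
wrist 65.70646984690485 282.0590588097792 212.5787575567362 [[0.4453, -0.8954, -0.0018, -0.5503], [0.8575, 0.4271, -0.2868, 0.0382], [0.2576, 0.1262, 0.958, -0.379], [0.0, 0.0, 0.0, 1.0]] ['vfov', 'cx', 'cy', 'view']
```

View pics/side0.png

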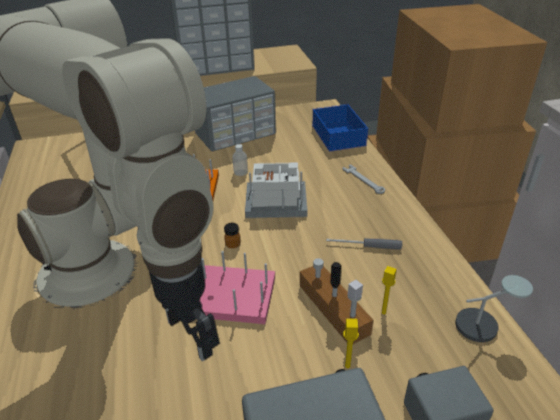

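View pics/top0.png

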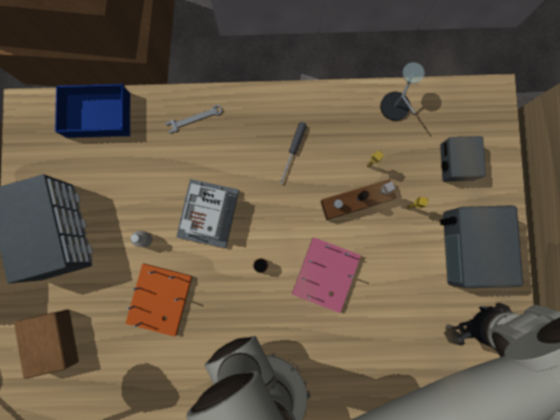

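View pics/wrist0.png

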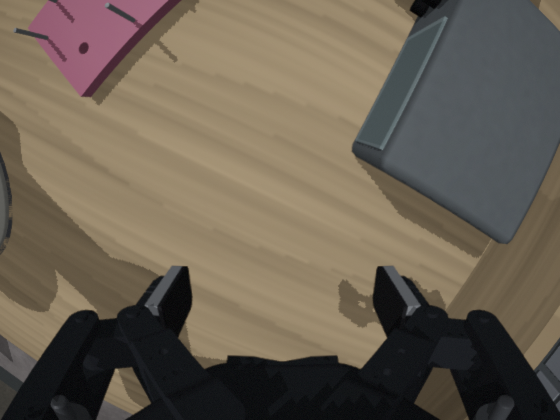

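Run:
```python
import cv2,numpy as np
s=cv2.imread('pics/side0.png');t=cv2.imread('pics/top0.png')
a=cv2.resize(s[240:370,280:410],(400,400),interpolation=cv2.INTER_CUBIC)
b=cv2.resize(t[140:230,310:440],None,fx=3.07,fy=3.07,interpolation=cv2.INTER_CUBIC)
c=cv2.resize(s[150:225,235:315],(400,300+75),interpolation=cv2.INTER_CUBIC)
d=cv2.resize(t[170:255,165:250],(300,300),interpolation=cv2.INTER_CUBIC)
im=np.zeros((600,800,3),np.uint8)
im[:300,:300]=d; im[:b.shape[0],400:400+b.shape[1]]=b[:, :400]
im[300:600,:300]=cv2.resize(c,(300,300)); im[300:600,400:700]=cv2.resize(a,(300,300))
cv2.imwrite('pics/crop0.png',im)
```

```text
(no output)
```

View pics/crop0.png

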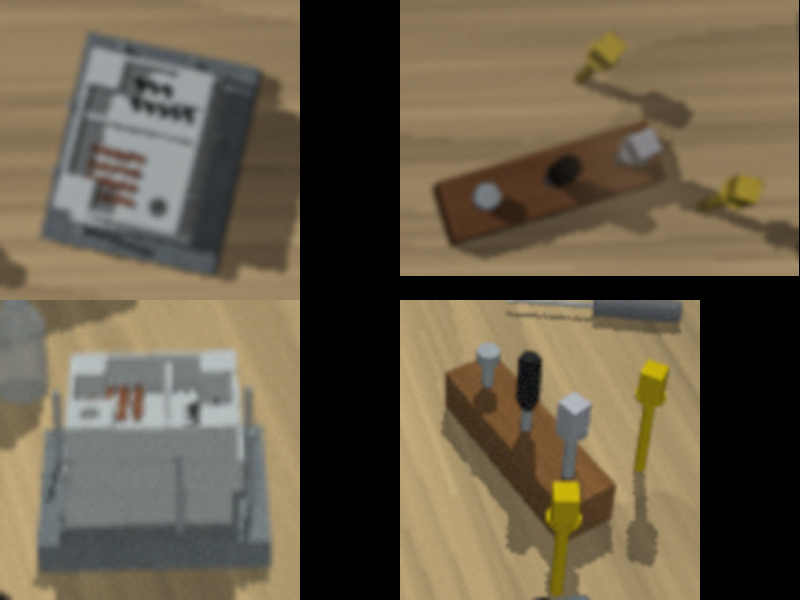

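```bash
cat > h.py <<'E'
import numpy as np, cv2
from station import r, read_camera, camera_info
def ray(info,u,v,fish=False):
    V=np.array(info['view']);f=210/np.tan(np.radians(info['vfov'])/2)
    a=np.array([u-info['cx'],v-info['cy']])
    if fish:
        rr=np.hypot(*a);th=rr/f;d=np.array([*(a/max(rr,1e-9)*np.sin(th)),np.cos(th)])
    else: d=np.array([a[0]/f,a[1]/f,1.])
    d=np.array([d[0],-d[1],-d[2]])
    R=V[:3,:3];o=-R.T@V[:3,3];d=R.T@d
    return o,d/np.linalg.norm(d)
def plane(info,u,v,z,fish=False):
    o,d=ray(info,u,v,fish);return o+d*(z-o[2])/d[2]
def tri(rays):
    A=np.zeros((3,3));b=np.zeros(3)
    for o,d in rays:
        P=np.eye(3)-np.outer(d,d);A+=P;b+=P@o
    x=np.linalg.solve(A,b);return x,[np.linalg.norm((np.eye(3)-np.outer(d,d))@(x-o)) for o,d in rays]
def proj(info,p,fish=False):
    V=np.array(info['view']);f=210/np.tan(np.radians(info['vfov'])/2)
    c=V[:3,:3]@np.array(p)+V[:3,3];x,y,z=c[0],-c[1],-c[2]
    if fish:
        q=np.hypot(x,y);th=np.arctan2(q,z);return info['cx']+f*th*x/q,info['cy']+f*th*y/q
    return info['cx']+f*x/z,info['cy']+f*y/z
E
python3 - <<'E'
from h import *
T=camera_info('top');S=camera_info('side')
np.set_printoptions(precision=4,suppress=True)
im=cv2.imread('pics/top0.png')
# rod head top face: bright, low saturation in crop
for n,t,s,z in [('rod',(391.5,186.5),(354.5,287),.143),('hole',(209.5,228.7),(258.5,178),.108)]:
    print(n,tri([ray(T,*t),ray(S,*s)]),plane(T,*t,z))
for n,t in [('yA',(377,156)),('yB',(422,201)),('punch',(364,195))]: print(n,plane(T,*t,.14))
print('round',plane(T,338.5,203.5,.095))
print('stand corners',[plane(T,310+x/3.07,140+y/3.07,.05)[:2] for x,y in [(35,185),(55,242),(245,122),(268,170)]])
k=85/300
print('rack corners',[plane(T,165+x*k,170+y*k,.024)[:2] for x,y in [(90,33),(42,238),(217,275),(262,72)]])
print('tray corners',[plane(T,165+x*k,170+y*k,.108)[:2] for x,y in [(97,45),(55,205),(190,240),(215,72)]])
E
```

```text
rod (array([ 0.5862, -0.3605,  0.1408]), [np.float64(0.001682818802046019), np.float64(0.0016828188020461897)]) [ 0.5876 -0.3604  0.143 ]
hole (array([0.4892, 0.1402, 0.1094]), [np.float64(0.0008514016137007086), np.float64(0.0008514016137006653)]) [0.4884 0.1406 0.108 ]
yA [ 0.6735 -0.326   0.14  ]
yB [ 0.5461 -0.4415  0.14  ]
punch [ 0.5668 -0.2855  0.14  ]
round [ 0.5507 -0.2219  0.095 ]
stand corners [array([ 0.5669, -0.179 ]), array([ 0.512 , -0.1959]), array([ 0.622 , -0.3813]), array([ 0.5753, -0.4007])]
rack corners [array([0.6442, 0.2086]), array([0.4708, 0.2504]), array([0.4359, 0.1037]), array([0.6066, 0.0628])]
tray corners [array([0.619 , 0.1869]), array([0.4923, 0.2211]), array([0.4619, 0.115 ]), array([0.5947, 0.0932])]
```

Run:
```python
from h import *
from scipy.spatial.transform import Rotation as R
s=r.sense();q=s['tool_rot'];M=R.from_quat([q[1],q[2],q[3],q[0]]).as_matrix();print(M.round(4), s['gripper_width'])
V=camera_info('wrist')['view'];o=-V[:3,:3].T@V[:3,3];print('cam in tool',M.T@(o-s['tcp_pos']), 'look',M.T@(-V[2,:3]))
b=cv2.imread('pics/top0.png')[175:200,375:405];cv2.imwrite('pics/rh.png',cv2.resize(b,None,fx=20,fy=20,interpolation=cv2.INTER_CUBIC))
```

```text
[[ 4.455e-01 -5.000e-04  8.953e-01]
 [-8.953e-01  9.000e-04  4.455e-01]
 [-1.100e-03 -1.000e+00 -0.000e+00]] 0.08509032461373932
cam in tool [ 0.00101674 -0.1424004   0.07197057] look [-5.71883357e-04  9.57986797e-01 -2.86811732e-01]
```

View pics/rh.png

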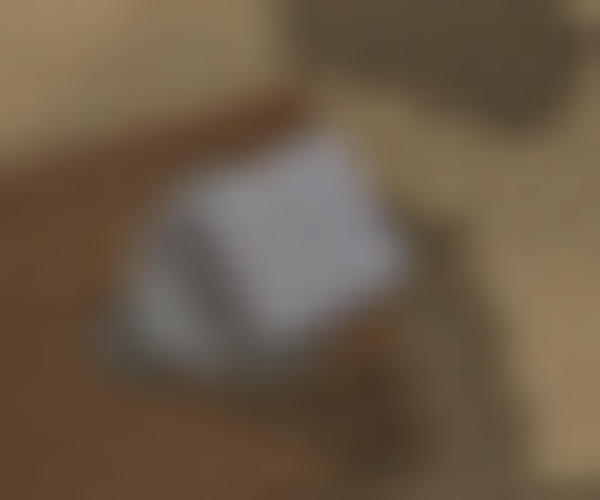

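```bash
python3 -m jog '[[1,0.02,0.04,0.005,0,0,0],[1,0.04,0.04,0.005,0,0,0],[1,0.05,0.03,0,0,0,0],[1,0.05,0.02,0,0,0,0],[1,0.05,0,0,0,0,0],[1,0.05,0,0,0,0,0],[0,0.05,0,0,0,0,0],[0,0.03,0,0,0,0,0],[0,0,0,0,0,0,0],[0,0,0,0,0,0,0]]'
python3 - <<'E'
from h import *
s=r.sense();print(s['tcp_pos'],s['gripper_width'],s['ft_force'])
i=camera_info('wrist');cv2.imwrite('pics/w1.png',read_camera('wrist'))
print(proj(i,[.587,-.3605,.143],True))
E
```

```text
time_s: 1.4
tcp_pos: [0.5846, -0.3624, 0.241]
tool_rot: [-0.601, 0.601, -0.373, 0.372]
ft_force: [-0.2, 0.1, 0.5]
gripper_width: 0.0427
[ 0.58460624 -0.36240835  0.24096253] 0.04274984991988725 [-0.20081473  0.11791735  0.5420029 ]
(np.float64(280.17799035091565), np.float64(208.7573617754913))
```

View pics/w1.png

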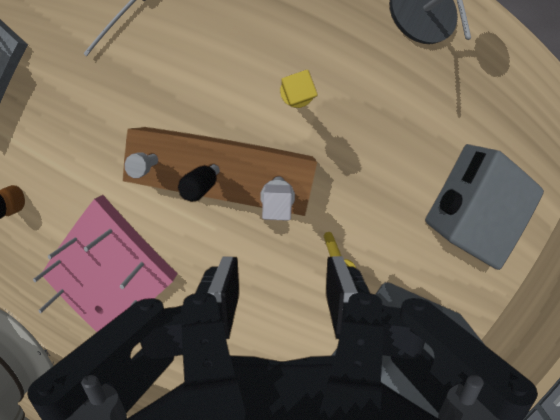

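Run:
```python
import cv2
b=cv2.imread('pics/w1.png')[165:235,245:310];cv2.imwrite('pics/w1c.png',cv2.resize(b,None,fx=8,fy=8,interpolation=cv2.INTER_CUBIC))
```

```text
(no output)
```

View pics/w1c.png

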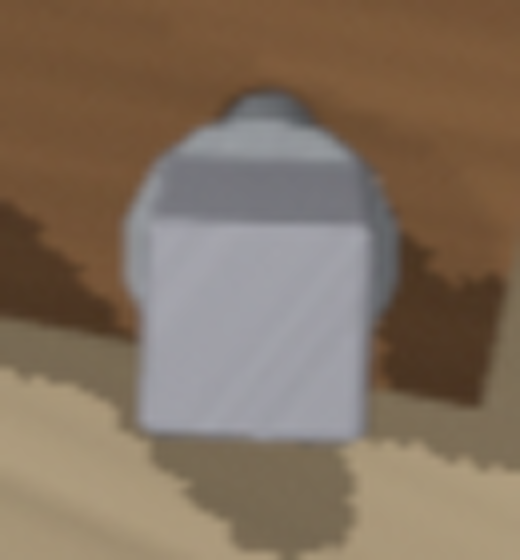

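Run:
```python
from h import *
np.set_printoptions(precision=4,suppress=True)
i=camera_info('wrist')
P=np.array([plane(i,245+x/8,165+y/8,.143,True) for x,y in [(152,220),(370,222),(364,440),(140,432)]])
print(P,P.mean(0)); print([np.linalg.norm(P[k]-P[k-1]) for k in range(4)])
for a,b in [(0,1),(3,2)]:
    d=P[b]-P[a];print(np.degrees(np.arctan2(d[1],d[0])))
for a,b in [(3,0),(2,1)]:
    d=P[b]-P[a];print(np.degrees(np.arctan2(d[1],d[0]))-90)
print('jaw',np.degrees(np.arctan2(-.8953,.4455)))
```

```text
[[ 0.5927 -0.344   0.143 ]
 [ 0.6017 -0.3627  0.143 ]
 [ 0.5821 -0.372   0.143 ]
 [ 0.5731 -0.3521  0.143 ]] [ 0.5874 -0.3577  0.143 ]
[np.float64(0.021224505605263618), np.float64(0.020733008251158692), np.float64(0.021780257387228844), np.float64(0.02182489106377367)]
-64.14637697927398
-65.70523752806425
-67.6155174045319
-64.67384955426722
jaw -63.54512795096694
```

```bash
python3 -m jog '[[0,0.0025,0.003,-0.04,0,0,-1.5],[0,0,0,-0.04,0,0,0],[0,0,0,-0.025,0,0,0],[0,0,0,-0.01,0,0,0],[0,0,0,-0.01,0,0,0],[0,0,0,0,0,0,0],[0,0,0,0,0,0,0]]'
python3 - <<'E'
from h import *
s=r.sense();print(s['tcp_pos'],s['gripper_width'],s['ft_force'])
cv2.imwrite('pics/w2.png',read_camera('wrist'))
E
```

```text
time_s: 2.33
tcp_pos: [0.5879, -0.3597, 0.1174]
tool_rot: [0.596, -0.596, 0.38, -0.381]
ft_force: [0.8, 0.3, 0.2]
gripper_width: 0.0431
[ 0.58785445 -0.35965935  0.11738056] 0.04310992439399692 [0.84494555 0.2552987  0.15004457]
```

View pics/w2.png

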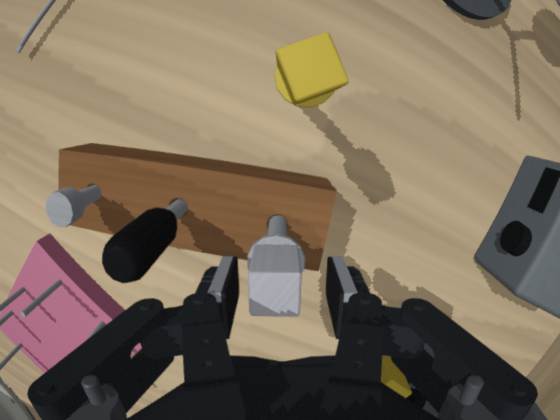

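```bash
python3 -m jog '[[-1,0,0,0,0,0,0],[-1,0,0,0,0,0,0],[-1,0,0,0,0,0,0],[-1,0,0,0,0,0,0],[-1,0,0,0,0,0,0]]'
python3 - <<'E'
from h import *
s=r.sense();print(s['tcp_pos'],s['gripper_width'],s['ft_force'],s['ft_torque'])
cv2.imwrite('pics/w3.png',read_camera('wrist')[130:420,100:460])
E
```

```text
time_s: 3.0
tcp_pos: [0.5875, -0.3589, 0.117]
tool_rot: [0.596, -0.596, 0.38, -0.38]
ft_force: [-2.8, 3.6, 5.2]
gripper_width: 0.0211
[ 0.58754793 -0.3589495   0.11697449] 0.021050678249175753 [-2.80325261  3.62746055  5.24355306] [0.98952681 0.5042524  0.04437119]
```

View pics/w3.png

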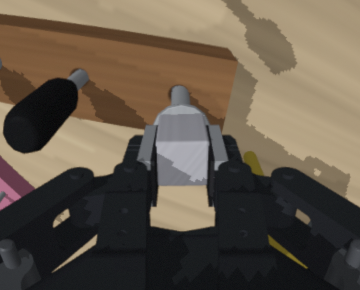

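```bash
python3 -m jog '[[-1,0,0,0.01,0,0,0],[-1,0,0,0.02,0,0,0],[-1,0,0,0.03,0,0,0],[-1,0,0,0.03,0,0,0],[-1,0,0,0.03,0,0,0],[-1,0,0,0.025,0,0,0],[-1,0,0,0,0,0,0],[-1,0,0,0,0,0,0]]'
python3 - <<'E'
from h import *
s=r.sense();print(s['tcp_pos'],s['gripper_width'],s['ft_force'],s['ft_torque'])
cv2.imwrite('pics/s4.png',read_camera('side')[100:380,150:430])
E
```

```text
time_s: 4.05
tcp_pos: [0.5876, -0.3595, 0.26]
tool_rot: [-0.596, 0.596, -0.381, 0.38]
ft_force: [-0.0, 0.5, -0.5]
gripper_width: 0.0208
[ 0.58756508 -0.35951663  0.26000173] 0.020792504694190767 [-0.00188755  0.45691531 -0.53303165] [ 0.00129191  0.01465489 -0.01540024]
```

View pics/s4.png

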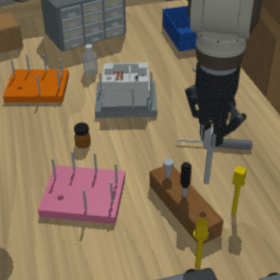

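```bash
python3 -m jog '[[-1,-0.005,0.02,0,0,0,0],[-1,-0.013,0.04,0,0,0,0],[-1,-0.015,0.05,0,0,0,0],[-1,-0.015,0.05,0,0,0,0],[-1,-0.015,0.05,0,0,0,0],[-1,-0.015,0.05,0,0,0,0],[-1,-0.015,0.05,0,0,0,0],[-1,-0.015,0.05,0,0,0,0],[-1,-0.015,0.05,0,0,0,0],[-1,-0.01,0.04,0,0,0,0],[-1,-0.005,0.03,0,0,0,0],[-1,0,0,0,0,0,0],[-1,0,0,0,0,0,0],[-1,0,0,0,0,0,0]]'
python3 - <<'E'
from h import *
s=r.sense();print(s['tcp_pos'],s['gripper_width'],s['ft_force'],s['ft_torque'])
cv2.imwrite('pics/w5.png',read_camera('wrist'))
E
```

```text
time_s: 5.85
tcp_pos: [0.4496, 0.1198, 0.2609]
tool_rot: [-0.596, 0.596, -0.381, 0.38]
ft_force: [0.7, 0.4, -0.8]
gripper_width: 0.021
[0.44958089 0.11984867 0.26092634] 0.02096464067607958 [ 0.71958636  0.42312936 -0.78539044] [ 0.00330214  0.00668284 -0.07025686]
```

View pics/w5.png

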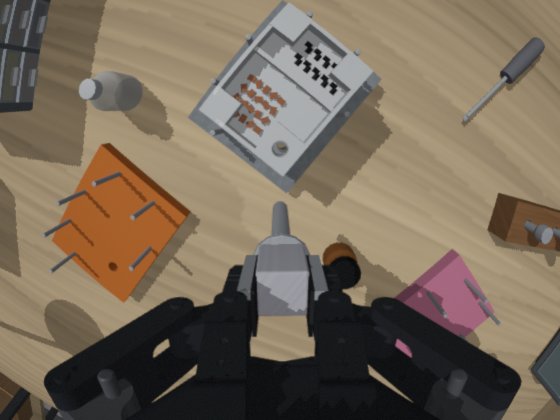

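Run:
```python
import cv2
b=cv2.imread('pics/w5.png')[130:270,215:345];cv2.imwrite('pics/w5c.png',cv2.resize(b,None,fx=4,fy=4,interpolation=cv2.INTER_CUBIC))
```

```text
(no output)
```

View pics/w5c.png

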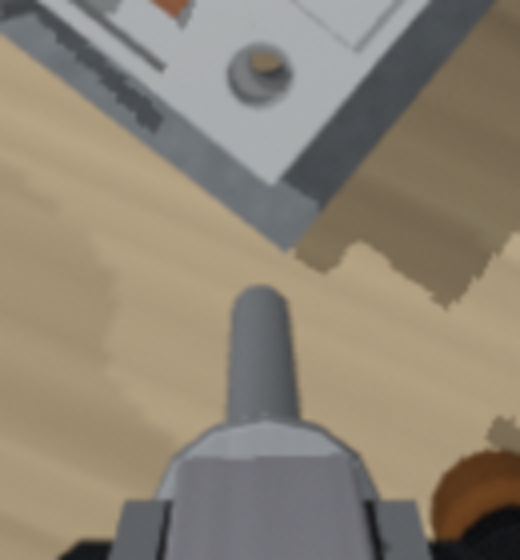

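```bash
python3 -m jog '[[-1,-0.012,-0.006,-0.015,0,0,0],[-1,-0.013,-0.006,-0.015,0,0,0],[-1,0,0,0,0,0,0],[-1,0,0,0,0,0,0]]'
python3 - <<'E'
from h import *
np.set_printoptions(precision=4,suppress=True)
s=r.sense();print(s['tcp_pos'],s['ft_force'])
i=camera_info('wrist')
im=read_camera('wrist');cv2.imwrite('pics/w6.png',im)
V=i['view'];print('cam',-V[:3,:3].T@V[:3,3])
u,v=proj(i,[.489,.1404,.108],True);print(u,v)
print(280-u)
u,v=int(u),int(v)
cv2.imwrite('pics/w6c.png',cv2.resize(im[v-25:v+25,u-25:u+25],None,fx=11,fy=11,interpolation=cv2.INTER_CUBIC))
print(u-25,v-25)
E
```

```text
time_s: 6.4
tcp_pos: [0.4251, 0.1084, 0.2319]
tool_rot: [0.596, -0.596, 0.38, -0.381]
ft_force: [0.1, 0.3, -1.0]
gripper_width: 0.0209
[0.4251 0.1084 0.2319] [ 0.1181  0.2701 -1.0351]
cam [0.4907 0.1378 0.3743]
278.37579549680817 118.77750442647881
1.6242045031918337
253 93
```

View pics/w6c.png

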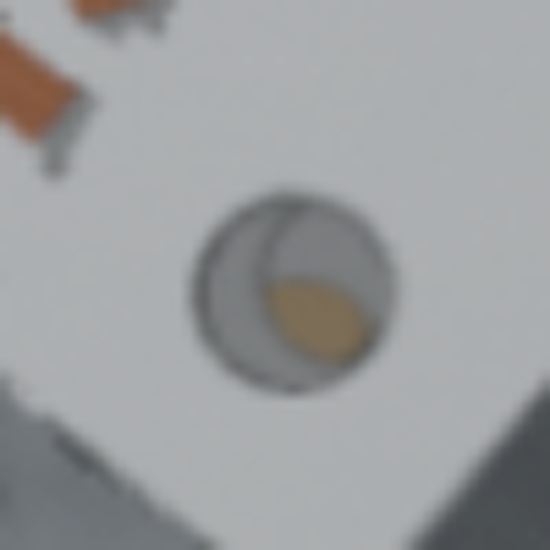

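Run:
```python
import cv2,numpy as np
im=cv2.imread('pics/w6.png')[106:133,266:294]
b=cv2.resize(im,None,fx=20,fy=20,interpolation=cv2.INTER_CUBIC).astype(float)
b=np.clip((b-70)*2.6,0,255).astype(np.uint8)
cv2.imwrite('pics/w6d.png',b)
```

```text
(no output)
```

View pics/w6d.png

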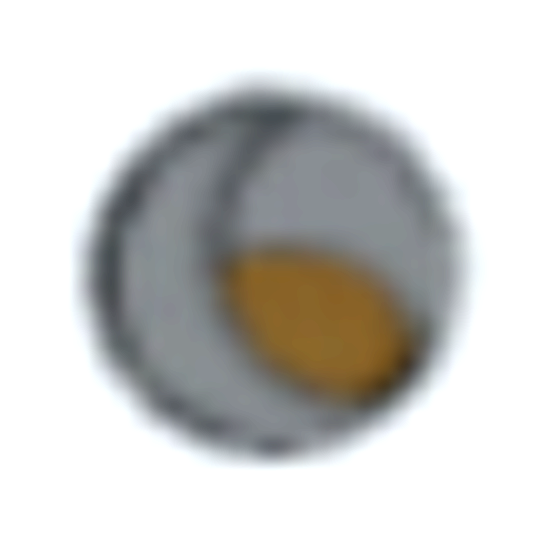

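Run:
```python
from h import *
from scipy.optimize import least_squares
np.set_printoptions(precision=4,suppress=True)
i=camera_info('wrist')
def fit(pts,z):
    P=np.array([plane(i,(x+.5)/20-.5+266,(y+.5)/20-.5+106,z,True)[:2] for x,y in pts])
    f=least_squares(lambda c:np.hypot(*(P-c).T)-.0075,[.49,.14]); return f.x,f.fun*1e3
t=fit([(92,271),(456,271),(273,86),(273,458),(140,140),(405,140),(140,400),(402,405)],.108);print(t)
m=fit([(275,125),(238,170),(220,230),(226,285),(250,330),(300,380),(340,398)],.080);print(m)
l=fit([(240,258),(270,248),(310,246),(350,262),(390,300),(410,335)],.052);print(l)
print('m-t',(m[0]-t[0])*1e3,'l-t',(l[0]-t[0])*1e3)
# rod tip in w5-like pose
im=cv2.imread('pics/w6.png')[185:275,230:330];cv2.imwrite('pics/w6t.png',cv2.resize(im,None,fx=6,fy=6,interpolation=cv2.INTER_CUBIC))
s=r.sense();
for dz in (-.112,): print(proj(i,s['tcp_pos']+[0,0,dz],True))
# rack estimate of socket
c=np.array([[0.6442,.2086],[.4708,.2504],[.4359,.1037],[.6066,.0628]]);m0=c.mean(0)
ex=(c[0]-c[1]+c[3]-c[2]);ex/=np.linalg.norm(ex);ey=np.array([-ex[1],ex[0]])
print('rack yaw',np.degrees(np.arctan2(ex[1],ex[0])),'socket',m0-.047*ex-.032*ey)
```

```text
(array([0.4891, 0.1398]), array([-0.1663, -0.1263,  0.09  ,  0.1493,  0.1203,  0.0566,  0.0405,
        0.0506]))
(array([0.4924, 0.1359]), array([-0.1527,  0.0098,  0.1059,  0.0872, -0.0651, -0.0378, -0.0562]))
(array([0.4831, 0.1375]), array([-0.2996, -0.0149,  0.2622,  0.1988, -0.0594, -0.1988]))
m-t [ 3.2602 -3.9452] l-t [-6.0315 -2.3549]
(np.float64(280.9328223660736), np.float64(207.79393168688713))
rack yaw -13.513994983562302 socket [0.4862 0.1362]
```

View pics/w6t.png

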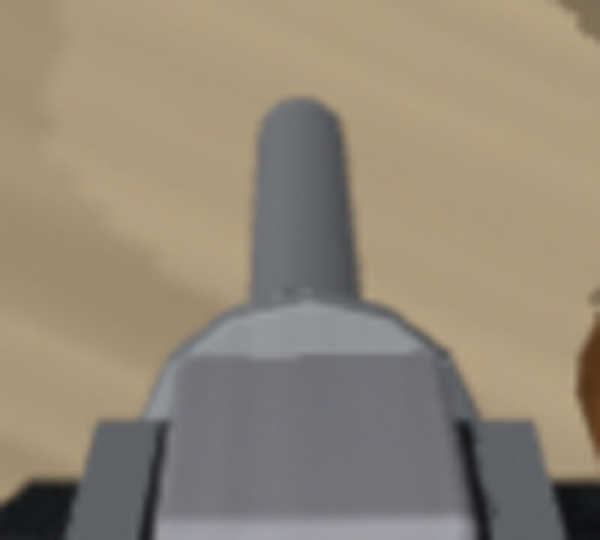

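```bash
python3 -m jog '[[-1,0.0143,0.0068,0.012,0,0,0],[-1,0.025,0.012,0.003,0,0,0],[-1,0.025,0.012,0,0,0,0],[-1,0,0,-0.01,0,0,0],[-1,0,0,0,0,0,0],[-1,0,0,0,0,0,0]]'
python3 - <<'E'
from h import *
np.set_printoptions(precision=4,suppress=True)
s=r.sense();print(s['tcp_pos'],s['ft_force'])
i=camera_info('wrist')
im=read_camera('wrist')
print(proj(i,[.4891,.1398,.108],True))
cv2.imwrite('pics/w7t.png',cv2.resize(im[180:280,220:340],None,fx=6,fy=6,interpolation=cv2.INTER_CUBIC))
E
```

```text
time_s: 7.2
tcp_pos: [0.4884, 0.1392, 0.2366]
tool_rot: [0.596, -0.596, 0.38, -0.38]
ft_force: [-0.8, 0.6, -1.5]
gripper_width: 0.0211
[0.4884 0.1392 0.2366] [-0.8054  0.6462 -1.5024]
(np.float64(280.69701249284816), np.float64(201.41326326043946))
```

View pics/w7t.png

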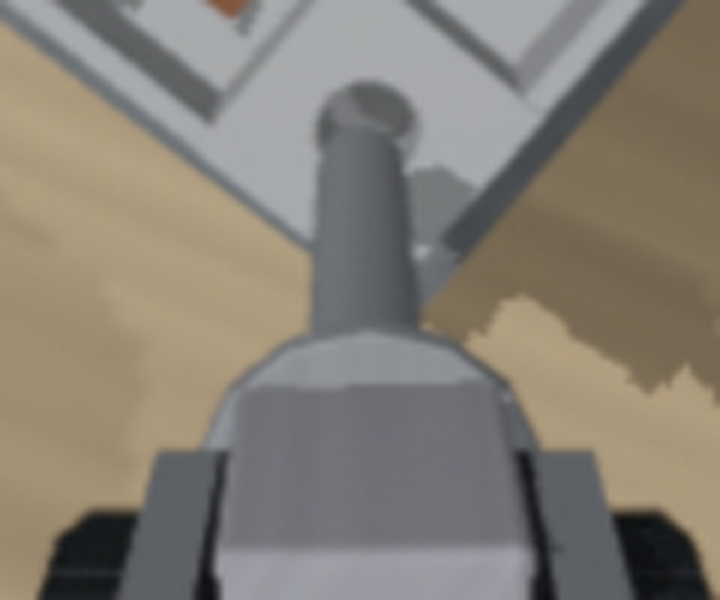

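```bash
cat > st.py <<'E'
from h import *
np.set_printoptions(precision=4,suppress=True)
s=r.sense();p=s['tcp_pos'];print('tcp',p,'tipz %.4f'%(p[2]-.112),'F',s['ft_force'].round(1),'T',s['ft_torque'].round(2))
E
python3 -m jog '[[-1,0.001,-0.0003,-0.005,0,0,0],[-1,0,0,-0.01,0,0,0],[-1,0,0,-0.006,0,0,0],[-1,0,0,0,0,0,0]]'; python3 st.py
```

```text
time_s: 7.75
tcp_pos: [0.4895, 0.139, 0.2146]
tool_rot: [-0.596, 0.597, -0.38, 0.38]
ft_force: [-0.4, -0.3, -1.3]
gripper_width: 0.0214
tcp [0.4895 0.139  0.2146] tipz 0.1026 F [-0.4 -0.3 -1.3] T [-0.02 -0.01 -0.01]
```

```bash
python3 -m jog '[[-1,0,0,-0.006,0,0,0],[-1,0,0,-0.006,0,0,0],[-1,0,0,-0.002,0,0,0],[-1,0,0,0,0,0,0]]'; python3 st.py
```

```text
time_s: 8.25
tcp_pos: [0.4898, 0.1391, 0.2012]
tool_rot: [-0.596, 0.596, -0.38, 0.38]
ft_force: [-0.1, 0.5, -1.2]
gripper_width: 0.021
tcp [0.4898 0.1391 0.2012] tipz 0.0892 F [-0.1  0.5 -1.2] T [0.02 0.02 0.  ]
```

```bash
python3 -m jog '[[-1,0.001,-0.0012,0,0,0,0],[-1,0.001,-0.0012,0,0,0,0],[-1,0.001,-0.0012,0,0,0,0],[-1,0,0,0,0,0,0],[-1,0,0,-0.004,0,0,0],[-1,0,0,-0.003,0,0,0],[-1,0,0,0,0,0,0]]'; python3 st.py
```

```text
time_s: 9.12
tcp_pos: [0.4928, 0.1355, 0.1939]
tool_rot: [-0.596, 0.596, -0.38, 0.38]
ft_force: [0.7, 0.2, -2.1]
gripper_width: 0.0211
tcp [0.4928 0.1355 0.1939] tipz 0.0819 F [ 0.7  0.2 -2.1] T [-0.05  0.06 -0.03]
```

```bash
python3 -m jog '[[-1,0,0,-0.002,0,0,0],[-1,0,0,-0.002,0,0,0],[-1,0,0,-0.001,0,0,0],[-1,0,0,0,0,0,0]]'; python3 st.py
```

```text
time_s: 9.62
tcp_pos: [0.4928, 0.1355, 0.1891]
tool_rot: [-0.596, 0.596, -0.38, 0.38]
ft_force: [-0.4, 0.6, -1.9]
gripper_width: 0.0209
tcp [0.4928 0.1355 0.1891] tipz 0.0771 F [-0.4  0.6 -1.9] T [-0.03  0.14 -0.02]
```

Tip is 3 mm into the middle tray with no contact force. I'll go on gently to just above the next joint.

```bash
python3 -m jog '[[-1,0,0,-0.002,0,0,0],[-1,0,0,-0.003,0,0,0],[-1,0,0,-0.003,0,0,0],[-1,0,0,0,0,0,0]]'; python3 st.py; python3 -m jog '[[-1,0,0,-0.003,0,0,0],[-1,0,0,-0.003,0,0,0],[-1,0,0,-0.003,0,0,0],[-1,0,0,0,0,0,0]]'; python3 st.py
```

```text
time_s: 10.12
tcp_pos: [0.4928, 0.1355, 0.1809]
tool_rot: [-0.596, 0.596, -0.38, 0.38]
ft_force: [-1.0, 1.0, -2.6]
gripper_width: 0.0213
tcp [0.4928 0.1355 0.1809] tipz 0.0689 F [-1.   1.  -2.6] T [ 0.1   0.16 -0.02]
time_s: 10.62
tcp_pos: [0.4928, 0.1355, 0.1719]
tool_rot: [-0.596, 0.596, -0.38, 0.38]
ft_force: [-1.4, -0.6, -1.2]
gripper_width: 0.0209
tcp [0.4928 0.1355 0.1719] tipz 0.0599 F [-1.4 -0.6 -1.2] T [ 0.06  0.18 -0.07]
```

```bash
python3 -m jog '[[-1,-0.0015,0.0003,0,0,0,0],[-1,-0.0015,0.0003,0,0,0,0],[-1,-0.0015,0.0003,0,0,0,0],[-1,0,0,0,0,0,0]]'; python3 st.py;  python3 -m jog '[[-1,-0.0015,0.0003,0,0,0,0],[-1,-0.0015,0.0003,0,0,0,0],[-1,-0.0015,0,0,0,0,0],[-1,0,0,0,0,0,0]]'; python3 st.py
```

```text
time_s: 11.12
tcp_pos: [0.4885, 0.1365, 0.1725]
tool_rot: [0.596, -0.596, 0.38, -0.38]
ft_force: [1.3, 0.2, -0.6]
gripper_width: 0.0208
tcp [0.4885 0.1365 0.1725] tipz 0.0605 F [ 1.3  0.2 -0.6] T [-0.04 -0.45 -0.03]
time_s: 11.62
tcp_pos: [0.4837, 0.137, 0.1723]
tool_rot: [0.596, -0.596, 0.38, -0.38]
ft_force: [1.5, 0.5, -1.8]
gripper_width: 0.0211
tcp [0.4837 0.137  0.1723] tipz 0.0603 F [ 1.5  0.5 -1.8] T [ 0.11 -0.5   0.04]
```

```bash
python3 -m jog '[[-1,0,0,-0.003,0,0,0],[-1,0,0,-0.003,0,0,0],[-1,0,0,-0.001,0,0,0],[-1,0,0,0,0,0,0]]'; python3 st.py;  python3 -m jog '[[-1,0,0,-0.0015,0,0,0],[-1,0,0,-0.0015,0,0,0],[-1,0,0,0,0,0,0]]'; python3 st.py
```

```text
time_s: 12.12
tcp_pos: [0.4837, 0.1369, 0.165]
tool_rot: [-0.596, 0.596, -0.38, 0.38]
ft_force: [2.7, -0.6, -2.1]
gripper_width: 0.0211
tcp [0.4837 0.1369 0.165 ] tipz 0.0530 F [ 2.7 -0.6 -2.1] T [-0.11 -0.43 -0.02]
time_s: 12.5
tcp_pos: [0.4838, 0.137, 0.1621]
tool_rot: [-0.596, 0.596, -0.38, 0.38]
ft_force: [1.8, 0.1, -1.8]
gripper_width: 0.0209
tcp [0.4838 0.137  0.1621] tipz 0.0501 F [ 1.8  0.1 -1.8] T [-0.05 -0.31 -0.05]
```

```bash
python3 -m jog '[[-1,0,0,-0.002,0,0,0],[-1,0,0,-0.002,0,0,0],[-1,0,0,0,0,0,0]]'; python3 st.py;  python3 -m jog '[[-1,0,0,-0.003,0,0,0],[-1,0,0,-0.003,0,0,0],[-1,0,0,-0.003,0,0,0],[-1,0,0,0,0,0,0]]'; python3 st.py
```

```text
time_s: 12.88
tcp_pos: [0.4838, 0.137, 0.158]
tool_rot: [-0.596, 0.596, -0.38, 0.38]
ft_force: [1.6, -0.5, -3.0]
gripper_width: 0.0209
tcp [0.4838 0.137  0.158 ] tipz 0.0460 F [ 1.6 -0.5 -3. ] T [-0.05 -0.27  0.04]
time_s: 13.38
tcp_pos: [0.4837, 0.137, 0.1489]
tool_rot: [-0.596, 0.596, -0.38, 0.38]
ft_force: [0.0, 0.5, -1.6]
gripper_width: 0.021
tcp [0.4837 0.137  0.1489] tipz 0.0369 F [ 0.   0.5 -1.6] T [-0.09 -0.12 -0.01]
```

Run:
```python
from h import *
i=camera_info('wrist');im=read_camera('wrist');cv2.imwrite('pics/w8.png',im);np.save('v8.npy',i['view'])
t=cv2.imread('pics/top0.png')[170:255,165:250]
cv2.imwrite('pics/t8.png',cv2.resize(t,None,fx=7,fy=7,interpolation=cv2.INTER_CUBIC))
```

```text
(no output)
```

View pics/w8.png

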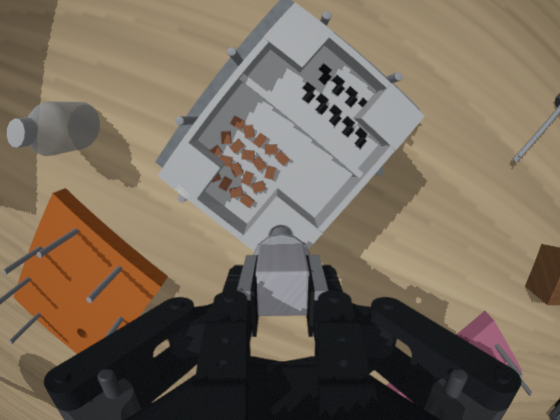

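View pics/t8.png

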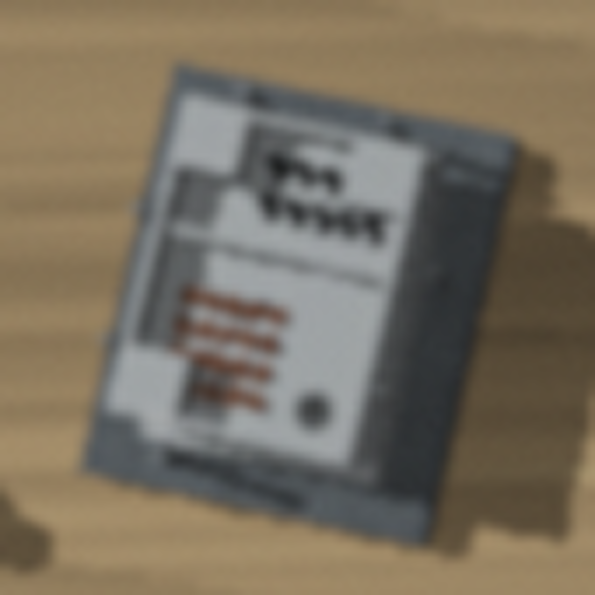

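Run:
```python
import cv2
b=cv2.imread('pics/w5.png')[0:200,180:390];cv2.imwrite('pics/w5r.png',cv2.resize(b,None,fx=3,fy=3,interpolation=cv2.INTER_CUBIC))
```

```text
(no output)
```

View pics/w5r.png

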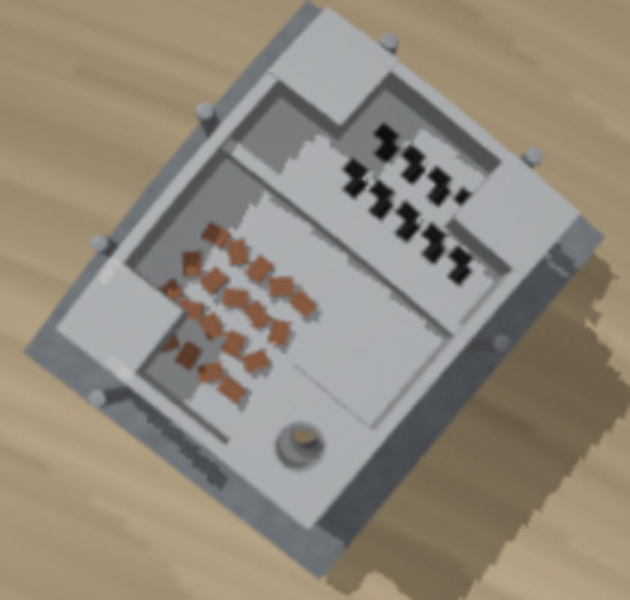

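Run:
```python
from h import *
np.set_printoptions(precision=4,suppress=True)
i=dict(camera_info('wrist'));s=r.sense();V=np.array(i['view']);R=V[:3,:3];o=-R.T@V[:3,3]
o=o-s['tcp_pos']+np.array([0.44958,.11985,.26093]);V[:3,3]=-R@o;i['view']=V;print('cam',o)
def px(X,Y): return (X+.5)/3-.5+180,(Y+.5)/3-.5
print('hole',plane(i,*px(301,445),.108,True))
L,B,Rt=[plane(i,*px(*p),.024,True)[:2] for p in [(24,350),(322,577),(603,235)]]
print(L,B,Rt,'BR',np.linalg.norm(Rt-B),'BL',np.linalg.norm(L-B))
def sock(c00):
    pass
ex=(Rt-B)/np.linalg.norm(Rt-B);ey=np.array([-ex[1],ex[0]])
print('yaw',np.degrees(np.arctan2(ex[1],ex[0])),np.degrees(np.arctan2((L-B)[1],(L-B)[0]))-90)
for c,a,b in [(B,-90,-75),(L,-90,75),(Rt,90,-75)]:
    ctr=c-ex*a/1e3-ey*b/1e3; print('socket',ctr-.047*ex-.032*ey)
T=camera_info('top')
c=[plane(T,(x+.5)/7-.5+165,(y+.5)/7-.5+170,.024)[:2] for x,y in [(180,66),(522,140),(433,543),(85,470)]]
m=np.mean(c,0);print('top',c,m-.047*ex-.032*ey)
```

```text
cam [0.5153 0.1493 0.4033]
hole [0.4896 0.1396 0.108 ]
[0.4727 0.2527] [0.438 0.107] [0.611  0.0661] BR 0.17780916719164505 BL 0.14979465356072585
yaw -13.316984635726747 -13.427650232294184
socket [0.4897 0.139 ]
socket [0.4899 0.1387]
socket [0.4876 0.1395]
top [array([0.6453, 0.2093]), array([0.6092, 0.063 ]), array([0.4382, 0.1038]), array([0.473, 0.251])] [0.4883 0.1365]
```

```bash
python3 -m jog '[[-1,0.001,0.0002,-0.003,0,0,0],[-1,0.0015,0.0003,-0.003,0,0,0],[-1,0.0015,0,-0.002,0,0,0],[-1,0.0006,0,0,0,0,0],[-1,0,0,0,0,0,0]]'; python3 st.py;  python3 -m jog '[[-1,0,0,-0.0015,0,0,0],[-1,0,0,-0.0015,0,0,0],[-1,0,0,0,0,0,0]]'; python3 st.py
```

```text
time_s: 14.05
tcp_pos: [0.4885, 0.1375, 0.141]
tool_rot: [-0.596, 0.596, -0.38, 0.38]
ft_force: [-3.0, -1.2, -3.1]
gripper_width: 0.0208
tcp [0.4885 0.1375 0.141 ] tipz 0.0290 F [-3.  -1.2 -3.1] T [-0.03  0.68  0.03]
time_s: 14.42
tcp_pos: [0.4884, 0.1375, 0.1382]
tool_rot: [0.596, -0.596, 0.38, -0.38]
ft_force: [-2.2, -0.4, -1.1]
gripper_width: 0.0215
tcp [0.4884 0.1375 0.1382] tipz 0.0262 F [-2.2 -0.4 -1.1] T [-0.06  0.75 -0.01]
```

```bash
python3 -m jog '[[-1,0,0,-0.0015,0,0,0],[-1,0,0,-0.0015,0,0,0],[-1,0,0,0,0,0,0]]'; python3 st.py;  python3 -m jog '[[-1,0,0,-0.0015,0,0,0],[-1,0,0,0,0,0,0]]'; python3 st.py
```

```text
time_s: 14.8
tcp_pos: [0.4884, 0.1375, 0.135]
tool_rot: [-0.596, 0.596, -0.38, 0.38]
ft_force: [-2.1, -0.5, -1.6]
gripper_width: 0.021
tcp [0.4884 0.1375 0.135 ] tipz 0.0230 F [-2.1 -0.5 -1.6] T [-0.09  0.79 -0.  ]
time_s: 15.05
tcp_pos: [0.4884, 0.1375, 0.1337]
tool_rot: [-0.596, 0.596, -0.38, 0.38]
ft_force: [-3.0, 0.1, -1.1]
gripper_width: 0.0208
tcp [0.4884 0.1375 0.1337] tipz 0.0217 F [-3.   0.1 -1.1] T [ 0.02  0.79 -0.04]
```

```bash
python3 -m jog '[[-1,0,0,-0.0015,0,0,0],[-1,0,0,-0.0015,0,0,0],[-1,0,0,0,0,0,0]]'; python3 st.py;  python3 -m jog '[[-1,0,0,-0.002,0,0,0],[-1,0,0,-0.002,0,0,0],[-1,0,0,0,0,0,0]]'; python3 st.py
```

```text
time_s: 15.42
tcp_pos: [0.4884, 0.1375, 0.1306]
tool_rot: [-0.596, 0.596, -0.38, 0.38]
ft_force: [-2.3, 0.5, -1.4]
gripper_width: 0.021
tcp [0.4884 0.1375 0.1306] tipz 0.0186 F [-2.3  0.5 -1.4] T [0.02 0.84 0.03]
time_s: 15.8
tcp_pos: [0.4884, 0.1375, 0.1265]
tool_rot: [-0.596, 0.596, -0.38, 0.38]
ft_force: [-2.2, 0.7, -2.3]
gripper_width: 0.0211
tcp [0.4884 0.1375 0.1265] tipz 0.0145 F [-2.2  0.7 -2.3] T [-0.07  0.7  -0.02]
```

```bash
python3 -m jog '[[-1,0,0,-0.002,0,0,0],[-1,0,0,-0.002,0,0,0],[-1,0,0,-0.001,0,0,0],[-1,0,0,0,0,0,0]]'; python3 st.py;  python3 -m jog '[[-1,0,0,-0.001,0,0,0],[-1,0,0,0,0,0,0]]'; python3 st.py;  python3 -m jog '[[-1,0,0,-0.001,0,0,0],[-1,0,0,0,0,0,0]]'; python3 st.py
```

```text
time_s: 16.3
tcp_pos: [0.4884, 0.1375, 0.1216]
tool_rot: [-0.596, 0.596, -0.38, 0.38]
ft_force: [-3.6, 0.1, -1.7]
gripper_width: 0.021
tcp [0.4884 0.1375 0.1216] tipz 0.0096 F [-3.6  0.1 -1.7] T [0.01 0.86 0.  ]
time_s: 16.55
tcp_pos: [0.4884, 0.1375, 0.1207]
tool_rot: [-0.596, 0.596, -0.38, 0.38]
ft_force: [-2.8, 1.0, -0.2]
gripper_width: 0.021
tcp [0.4884 0.1375 0.1207] tipz 0.0087 F [-2.8  1.  -0.2] T [0.02 0.96 0.04]
time_s: 16.8
tcp_pos: [0.4884, 0.1375, 0.1197]
tool_rot: [-0.596, 0.596, -0.38, 0.38]
ft_force: [-4.4, -0.5, -0.2]
gripper_width: 0.0207
tcp [0.4884 0.1375 0.1197] tipz 0.0077 F [-4.4 -0.5 -0.2] T [ 0.    1.   -0.01]
```

```bash
python3 -m jog '[[-1,-0.0015,0,-0.001,0,0,0],[-1,0,0,0,0,0,0]]'; python3 st.py;  python3 -m jog '[[-1,0,0,-0.001,0,0,0],[-1,0,0,0,0,0,0]]'; python3 st.py
```

```text
time_s: 17.05
tcp_pos: [0.4874, 0.1375, 0.1188]
tool_rot: [0.596, -0.596, 0.38, -0.38]
ft_force: [-0.1, 0.6, -1.6]
gripper_width: 0.021
tcp [0.4874 0.1375 0.1188] tipz 0.0068 F [-0.1  0.6 -1.6] T [-0.    0.01 -0.02]
time_s: 17.3
tcp_pos: [0.4873, 0.1375, 0.1182]
tool_rot: [0.596, -0.596, 0.38, -0.38]
ft_force: [0.1, -1.0, 1.6]
gripper_width: 0.0206
tcp [0.4873 0.1375 0.1182] tipz 0.0062 F [ 0.1 -1.   1.6] T [-0.09  0.    0.05]
```

Lateral force is gone, and vertical contact may be beginning. Half-millimetre steps from here.

```bash
python3 -m jog '[[-1,0,0,-0.0005,0,0,0],[-1,0,0,0,0,0,0]]'; python3 st.py;  python3 -m jog '[[-1,0,0,-0.0005,0,0,0],[-1,0,0,0,0,0,0]]'; python3 st.py
python3 - <<'E'
from h import *
im=read_camera('wrist')
cv2.imwrite('pics/w9.png',cv2.resize(im[200:320,210:350],None,fx=5,fy=5,interpolation=cv2.INTER_CUBIC))
im=read_camera('side')
cv2.imwrite('pics/s9.png',cv2.resize(im[120:225,220:330],None,fx=5,fy=5,interpolation=cv2.INTER_CUBIC))
E
```

```text
time_s: 17.55
tcp_pos: [0.4873, 0.1376, 0.1181]
tool_rot: [0.597, -0.596, 0.38, -0.381]
ft_force: [-1.7, -1.1, 5.5]
gripper_width: 0.0211
tcp [0.4873 0.1376 0.1181] tipz 0.0061 F [-1.7 -1.1  5.5] T [-0.15  0.24  0.1 ]
time_s: 17.8
tcp_pos: [0.4873, 0.1376, 0.1181]
tool_rot: [0.597, -0.596, 0.38, -0.381]
ft_force: [-2.1, -1.2, 9.8]
gripper_width: 0.0207
tcp [0.4873 0.1376 0.1181] tipz 0.0061 F [-2.1 -1.2  9.8] T [-0.24  0.47  0.02]
```

View pics/w9.png

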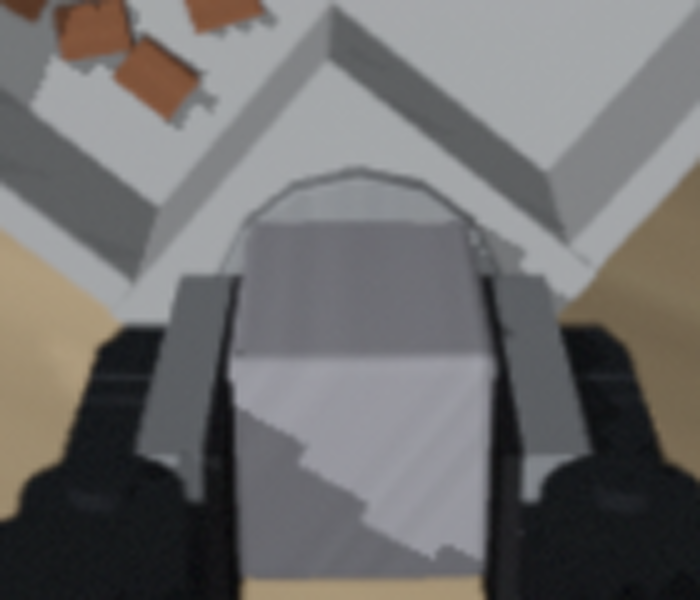

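View pics/s9.png

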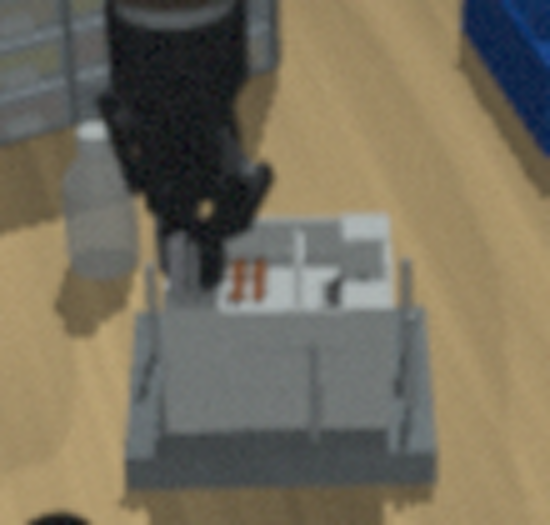

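```bash
python3 -m jog '[[-1,0,0,0.0006,0,0,0],[-0.2,0,0,0,0,0,0],[-0.2,0,0,0,0,0,0],[0,0,0,0,0,0,0],[0,0,0,0,0,0,0]]'; python3 st.py
python3 - <<'E'
from h import *
im=read_camera('wrist')
cv2.imwrite('pics/w10.png',cv2.resize(im[200:320,210:350],None,fx=5,fy=5,interpolation=cv2.INTER_CUBIC))
E
```

```text
time_s: 18.52
tcp_pos: [0.4869, 0.1375, 0.1172]
tool_rot: [-0.596, 0.596, -0.38, 0.38]
ft_force: [-0.2, 0.7, -0.0]
gripper_width: 0.0425
tcp [0.4869 0.1375 0.1172] tipz 0.0052 F [-0.2  0.7 -0. ] T [-0.04 -0.02  0.1 ]
```

View pics/w10.png

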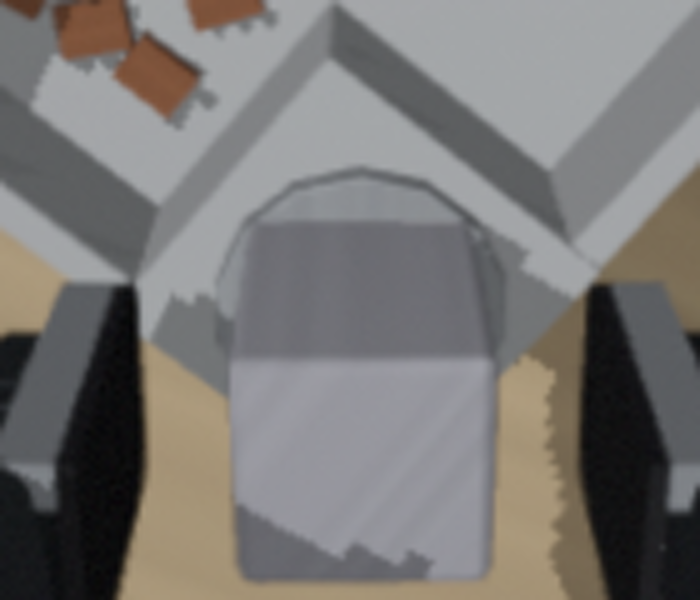

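Released, and the head is clear of both fingers. I'll retreat upwards and check.

```bash
python3 -m jog '[[0,0,0,0.01,0,0,0],[0,0,0,0.02,0,0,0],[0,0,0,0.04,0,0,0],[0,-0.02,-0.01,0.04,0,0,0],[0,-0.03,-0.02,0.02,0,0,0],[0,-0.03,-0.02,0,0,0,0],[0,0,0,0,0,0,0],[0,0,0,0,0,0,0]]'; python3 st.py
python3 - <<'E'
from h import *
i=camera_info('wrist');im=read_camera('wrist');cv2.imwrite('pics/w11.png',im)
u,v=proj(i,[.4872,.138,.128],True);u,v=int(u),int(v);print(u,v)
a=cv2.resize(im[max(v-40,0):v+40,u-40:u+40],(400,400),interpolation=cv2.INTER_CUBIC)
im=read_camera('side');cv2.imwrite('pics/s11.png',im)
b=cv2.resize(im[150:220,235:305],(400,400),interpolation=cv2.INTER_CUBIC)
cv2.imwrite('pics/c11.png',np.hstack([a,b]))
cv2.imwrite('pics/t11.png',read_camera('top'))
E
```

```text
time_s: 19.58
tcp_pos: [0.4074, 0.0877, 0.2478]
tool_rot: [0.596, -0.596, 0.38, -0.38]
ft_force: [1.4, -0.3, 0.0]
gripper_width: 0.0427
tcp [0.4074 0.0877 0.2478] tipz 0.1358 F [ 1.4 -0.3  0. ] T [-0.    0.    0.01]
265 91
```

View pics/c11.png

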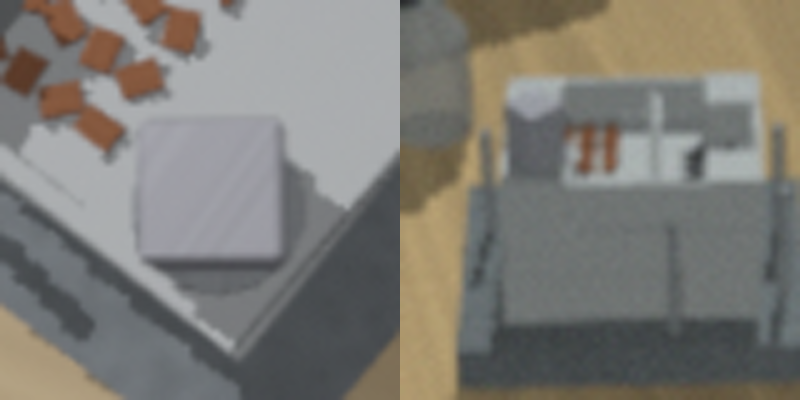

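View pics/s11.png

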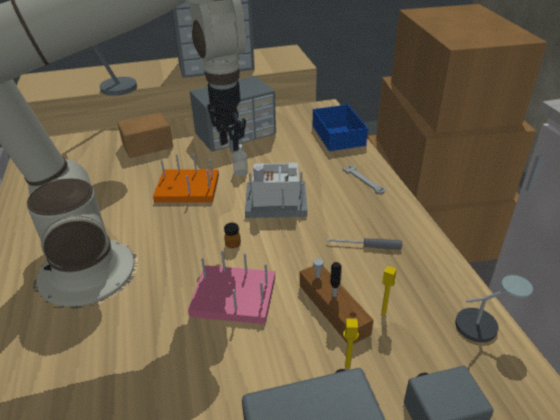

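Run:
```python
from h import *
i=camera_info('wrist');S=camera_info('side')
print(tri([ray(i,266.6,88.3,True),ray(S,258.4,167.3)]))
c=[plane(i,225+x/5-.4,51+y/5-.4,.144,True) for x,y in [(140,118),(282,118),(282,258),(140,258)]]
print([np.linalg.norm(c[k]-c[k-1]) for k in range(4)])
import station; print(station.hand_in())
```

```text
(array([0.4895822 , 0.1368392 , 0.14704076]), [np.float64(0.0012356963303198603), np.float64(0.0012356963303199098)])
[np.float64(0.021380644882721525), np.float64(0.0210420352695252), np.float64(0.02132174718381962), np.float64(0.02110911325617967)]
the job is handed in; nothing more can be done
None
```

The lock rod is through all three trays and into the rack's socket. I let go of it and handed the job in at about 20 s of the 72 s allowed.

I took the square-headed rod from the end hole of the stand. It is the silver one; the yellow look-alikes and the other pins were not touched. Looking straight down the top hole with the wrist camera gave the offsets of the two lower holes. I eased the rod from hole to hole, moving the trays a few millimetres sideways. The readings I took between steps showed about 4–5 N sideways and at most about 10 N upward when the collar seated, against the 3 kg limit.

**Checks that agreed**
- **Depth:** the tool stopped at z = 0.118 m under contact, within a millimetre of where the collar should rest on the top tray.
- **After release:** the head stands square and upright on the boss, with the fingers clear and no force on the tool.
- **Surroundings:** the side view shows the stand, pins, look-alikes, jar and bottle where they were.

**Checks that disagreed or were not made**
- **Head height:** the two-camera check put the head's top at 147 mm against an expected 144 mm. I took that as blur and calibration error, since the contact depth matched, but I did not look again.
- **Socket position:** my two camera estimates differed by about 2.5 mm. I aimed between them, and the rod entered without pressing on the mouth.
- **Final top picture:** I took it but did not look at it.

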